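# Clamp a piece of angle in the drilling jig

## Robot

A 6-joint arm with a two-finger parallel gripper is mounted at the origin on the work surface. World frame = base frame: x ahead of the robot, y to its left, z up, the work surface at z = 0. Lengths are in m, angles in degrees, forces in N, time in s.
With the tool pointing down it reaches from about 0.375 to 0.9 m from the base axis. Payload 3.1 kg.
Tool frame: the origin (TCP) lies where the fingers leave the gripper's body, on its centre line; the fingertips stand 70 mm ahead of it and the grasp point (between the pads) lies 51 mm ahead of it; z points along the fingers, y is the line along which they close (so a half turn about z gives the same grasp; the last joint's range is limited). The gripper opens to 87 mm and grips with 3 to 60 N. Pads are 19 mm wide; open, the fingers measure 117 mm over their backs; the gripper's body (75 mm by 190 mm) begins 51 mm behind the grasp point.
Start: joints at [64.2, 30.224, 82.088, -0, 67.689, -10.227], TCP at [0.168, 0.602, 0.292] pointing down, gripper open.
Joint ranges: [-176.69, 176.69], [-43.24, 126.21], [12.49, 139.97], [-82, 262], [0, 151.66], [-163.58, 163.58]. Speed limits (degrees/s): [159.86, 159.86, 180, 180, 180, 180].

## Interface

Orientations are given as a 3x3 rotation matrix whose columns are the frame's x, y, z axes.
In Python, from rig import readout, capture, calibration, bot, look_for gives the robot as it stands. The module is installed in compiled form; this text tells all that it offers.
- The arm moves only by the shell command python3 -m pendant 'ROWS'. ROWS is JSON, a list of rows, each a list of 7 numbers: the shift along the tool's x, y, z normalised to -1 to 1, where 1 is 200 mm, then the turn, a rotation vector about the tool's x, y, z normalised to -1 to 1, where 1 is 180 degrees, then the closure, from -1 (fully open) to 1 (shut). In form: [[dx, dy, dz, ax, ay, az, grip], ...]. A call has 1 to 8 rows; each row is the pose to reach, as a shift and turn from the pose commanded when the call began, along the tool's axes at that moment, turning the shorter way round; what a row does not reach only later rows make up. A row lasts 1/10 s, in which the tool goes at most 50 mm and 8.59 degrees, less where a joint would pass 70% of its speed; a pose out of reach is approached as far as the arm can. A call with a number of a shift or a turn outside -1 to 1 is refused whole. A call with a gripper value outside its range is refused whole. The fingers move at their own pace and stop on an object; the grip force is fixed at half the most. Time passes only in rows, so rows that repeat a pose let the fingers close. It gives the time, the measured TCP pose, the force, the opening and the grip force at its end, in the units of the state.
- readout.read_state(): the state, without advancing time (a new reading comes with each control period).
- capture(name): name is "side" or "top"; returns (picture, depth): 384x512x3 uint8, red, green, blue; 384x512 float32, m along the optical axis (not along the pixel's ray), 0 where there is no reading.
- calibration(name): a dict with "mtx" (3x3 intrinsics, pixels), "T" (4x4, takes a point from camera to world coordinates). Camera axes: x right, y down, z forward; pixel columns grow to the right and rows downward; lengths in m; the calibration is good to about 2 mm. A picture is of the moment at which its call begins. calibration takes no time and is no camera call.
- bot.hand_in(): hands the job in; it is judged then, once.
Trained networks look in the newest picture that a camera, given by its name, has taken for a name from the list of things; names that differ only in an ending like _2 or _b are one class to them, and where a whole thing is asked for, a point or a joint stands for the part that bears it (a point fixed in the world has none). Each returns a list of dicts, best first, with "conf" (0 to 1); they miss things now and then, are a little off and sometimes report something else, mostly with a low value. They report only what shows in the picture. A call takes as long as a camera call. They do not tell look-alikes from the thing itself.
- look_for(thing, camera): "extent" ([left, top, right, bottom] in pixels, round what is visible of it).
The state is a dict: "time_s": time; "joint_positions": joint angles; "qvel": joint speeds; "tau": joint torques, N m; "position": TCP position; "tcp_rot": TCP orientation; "force": force on the tool from outside, world axes, zero at the start; "moment": the same for the moment, N m; "opening": opening from 0.0 (shut) to 1.0 (fully open); "grasp_force": force on a finger pad.
Only numpy, scipy, OpenCV 4.12 (cv2) and the standard library are available. Lean on these libraries where they do the work, as an engineer would, in place of code of your own. Each camera call takes 0.05 s, during which the arm holds its last target. There are 200 camera calls.

## Task

Lay the piece of steel angle flat in the drilling jig under the open toggle clamp, pushed up against the two side blocks (upright leg against them) and the end block, then press the clamp handle fully down so that the clamp locks and its rubber pad holds the angle. Let go of everything, and leave the other things on the bench where they are.

Things in the scene. Friction and masses are not known exactly. Their poses are not given: they have to be found in the camera images.
- angle_leg (a point): The work: loose dark steel angle, L section 50 x 50 x 8 mm, 80 mm long, 0.46 kg, lying on one leg, the other upright. Point: middle of the upright leg's length and thickness, 25 mm above the underside and 25 mm below its top edge. x along the length, z up. Upright leg's outer face at y = -4 mm; the flat leg (8 mm thick) reaches to y = +46 mm.
- jig: Drilling jig: aluminium plate 265 x 120 x 12 mm bolted to the bench, with a toggle clamp and three steel locating blocks, 20 mm high above the plate. Origin on the bench under the pivot of the clamp's bar; x from the clamp towards the work, y sideways, z up. Plate from x = -100 to +165 mm, y = -60 to +60 mm.
- jig_seat (a point): Point fixed in the jig, 37 mm above the bench, where angle_leg comes, with axes alike, when the angle is home. Two side blocks (20 mm long), centred 30 mm either side in x, stop the upright leg's outer face at y = -4 mm, 40 mm free between them; one end block (30 mm wide) stops the angle's end at x = +40 mm. So it is pushed to -y and +x; the other two sides are open.
- handle_pivot (a point): Hinge of the clamp handle, fixed in the jig, 65 mm to -x of the jig's origin on its mid-line (y = 0), 62 mm above the bench. The hinge line runs along the jig's y.
- handle_grip (a point): Centre of the handle's black grip (95 mm long, 28 mm wide along the hinge line, 22 mm thick), 105 mm from handle_pivot; moves with the handle. x along the handle to the pivot, y along the hinge line. Open, the handle stands 63 degrees above level, leaning to the jig's -x (away from the work); fully down it is level, pointing to -x, 62 mm above the bench.
- clamp_handle (a joint): Handle angle, rad: 0 open (start), grows as it is pressed down, 1.10 fully down on its stop. Through a link it swings the forked bar with spindle and pad down onto the flat leg; dead point at 1.05, past it the clamp locks itself. Stays where it is left; takes 3 to 6 N at the grip.
- clamp_pad: Black rubber pad, 18 mm across, 16 mm high, on the spindle at the bar's end; origin at the centre of its pressing face. Open, the bar stands upright over the jig's origin, top about 160 mm above the bench, pad facing the work. Clamped, the pad presses on the middle of the flat leg and gives about 2 mm (some 10 N).
- square_tube: Bystander: a piece of dark square steel tube, 40 x 40 x 80 mm, lying on the bench; origin at the centre of its underside. It may have changed places with the angle.
- glue_bottle: Bystander: amber bottle with a white cap, 60 mm diameter, 160 mm high, standing; origin under its centre.
- grinding_disc: Bystander: dark grinding disc, 125 mm diameter, 6 mm thick, lying flat; origin under its centre.
- file: Bystander: flat file with a wooden handle, 260 mm long, 26 mm high, lying on the bench; origin under its middle, x along its length towards the tip.
Things that resemble listed ones, but are neither listed nor needed, are in the scene too. Leave any orange look-alike of the part that bears angle_leg alone.

How it is judged (in metres and radians):
On the way:
1. the angle lies in the jig, against the side blocks and the end block (x of angle_leg in the frame of jig_seat between -0.004 and 0.004 m and y of angle_leg in the frame of jig_seat between -0.004 and 0.004 m and z of angle_leg in the frame of jig_seat below 0.003 m and angle between the x axis of angle_leg and the x axis of jig_seat, either way round below 0.07 rad), for 0.2 s.
At the end, for the whole second after the job is handed in: The angle lies flat in the jig with no gap over 4 mm to the side blocks and the end block (turned by less than 4 degrees), the clamp handle is fully down past its dead point (1.06 rad or more), and the rubber pad presses on the angle's flat leg with more than 6 N (all of step 1 and angle between angle_leg's own z axis and vertical below 0.06 rad and value of joint clamp_handle above 1.06 rad and contact force between clamp_pad and angle above 6 N); the robot touches nothing.
It fails at once if a bystander (square tube, bottle, disc or file) is moved more than 30 mm (distance of any of square_tube, glue_bottle, grinding_disc, file from where it was at the start of the episode above 0.03 m).
It also fails if it takes over 54 s, if anything falls off the work surface, if the arm or the gripper's body presses on something with over 40 N, if the wrist force passes 120 N, or if a joint passes its speed limit or range.

## Working session

There is one attempt and no reset: what is moved stays moved. The work goes in short steps, Python scripts to look and compute and a shell command to move; the robot and the scene stay as the last step left them, time stands still between calls to the robot, and variables do not carry over. Pictures are saved under pics/ and viewed, at most 10 in all, crops included, and the job is handed in when it is done.

```bash
mkdir -p pics; python3 - <<'E'
from rig import readout, capture, calibration, look_for
import cv2,numpy as np
for c in("top","side"):
    p,d=capture(c); cv2.imwrite(f"pics/{c}0.png",p[:,:,::-1]); np.savez(f"{c}0.npz",p=p,d=d)
    k=calibration(c); print(c,np.round(k["mtx"],1).tolist(),np.round(k["T"],3).tolist())
    for t in("angle_leg","jig","square_tube","handle_grip","clamp_pad","glue_bottle","grinding_disc","file"):
        print(t,[(np.round(o["extent"]).tolist(),round(o["conf"],2)) for o in look_for(t,c)][:3])
print(readout.read_state())
E
```

```text
top [[413.6, 0.0, 250.8], [0.0, 413.6, 193.3], [0.0, 0.0, 1.0]] [[0.025, -0.993, 0.112, 0.427], [-0.999, -0.029, -0.027, 0.072], [0.03, -0.111, -0.993, 1.189], [0.0, 0.0, 0.0, 1.0]]
angle_leg [([325.0, 163.0, 359.0, 191.0], 0.88), ([373.0, 171.0, 409.0, 197.0], 0.88), ([328.0, 118.0, 360.0, 149.0], 0.82)]
jig [([186.0, 171.0, 302.0, 215.0], 0.84)]
square_tube [([338.0, 230.0, 370.0, 246.0], 0.87)]
handle_grip [([188.0, 171.0, 240.0, 197.0], 0.73), ([187.0, 170.0, 302.0, 216.0], 0.51)]
clamp_pad []
glue_bottle [([81.0, 152.0, 115.0, 179.0], 0.84)]
grinding_disc [([157.0, 242.0, 204.0, 286.0], 0.72)]
file [([158.0, 108.0, 246.0, 132.0], 0.97)]
side [[387.8, 0.0, 261.5], [0.0, 387.8, 193.2], [0.0, 0.0, 1.0]] [[0.717, -0.335, 0.612, -0.159], [-0.697, -0.371, 0.614, -0.631], [0.021, -0.866, -0.499, 0.669], [0.0, 0.0, 0.0, 1.0]]
angle_leg [([383.0, 269.0, 425.0, 292.0], 0.97), ([323.0, 206.0, 351.0, 226.0], 0.88), ([339.0, 236.0, 372.0, 271.0], 0.85)]
jig [([234.0, 147.0, 326.0, 250.0], 0.91)]
square_tube [([306.0, 271.0, 343.0, 307.0], 0.91)]
handle_grip [([238.0, 146.0, 266.0, 208.0], 0.
[... 261 characters left out ...]
.36525641e-04,
        6.76903739e+01, -1.02263475e+01]), 'qvel': array([ 0.02482353, -0.01658128, -0.00209853, -0.01527319,  0.05478357,
       -0.01075084]), 'tau': array([ 3.44744240e-04, -4.39993429e+01, -1.76993501e+01,  6.34595216e-02,
        5.02603746e-02,  2.35645402e-06]), 'position': array([0.1677209 , 0.60204271, 0.29227689]), 'tcp_rot': array([[-9.63296762e-01,  2.68438723e-01,  4.66120818e-06],
       [ 2.68438723e-01,  9.63296762e-01,  1.47086227e-05],
       [-5.41762842e-07,  1.54200174e-05, -1.00000000e+00]]), 'force': array([-0.554181  ,  0.26087723, -0.68250824]), 'moment': array([-0.02186566,  0.03855639, -0.01967497]), 'grasp_force': 0.0, 'opening': 1.0000722873623948}
```

```bash
python3 - <<'E'
import cv2
a=cv2.imread("pics/top0.png")[95:295,150:420]; cv2.imwrite("pics/topc.png",cv2.resize(a,(780,578),interpolation=cv2.INTER_CUBIC))
b=cv2.imread("pics/side0.png")[130:320,200:450]; cv2.imwrite("pics/sidec.png",cv2.resize(b,(780,593),interpolation=cv2.INTER_CUBIC))
E
```

```text
(no output)
```

View pics/topc.png

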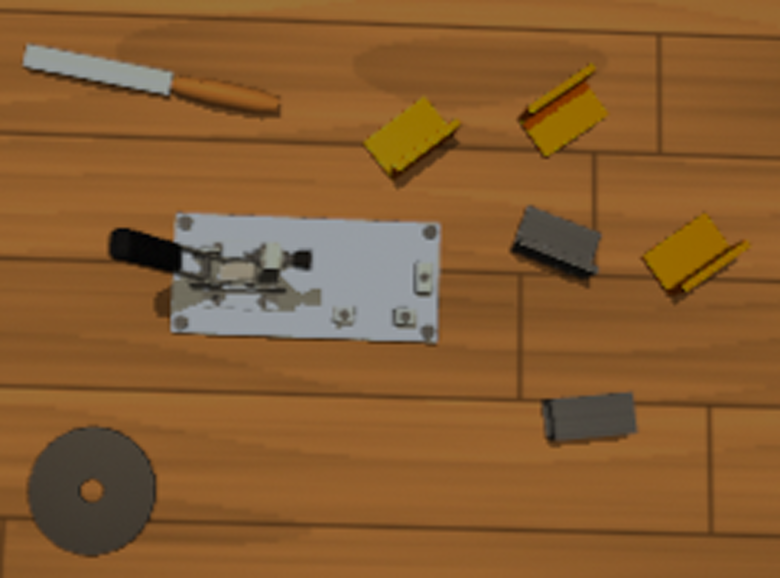

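View pics/sidec.png

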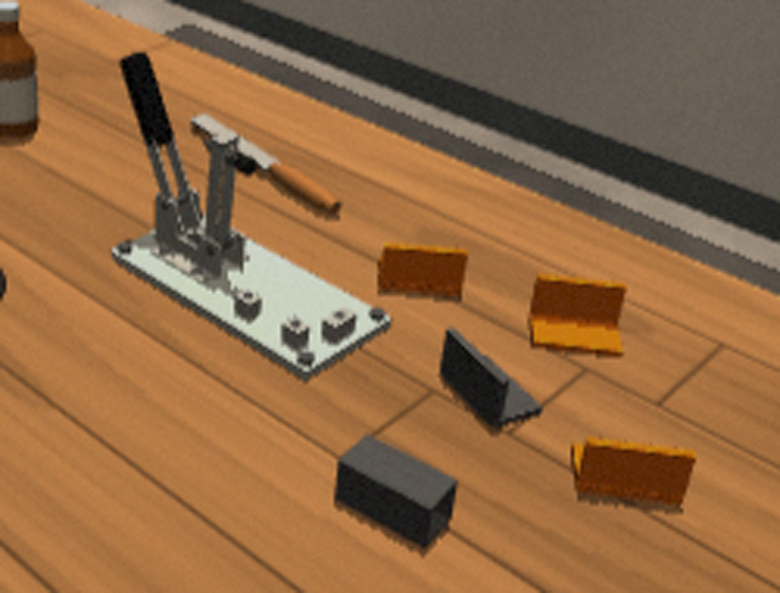

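The top view shows the jig with its x to the right (clamp at the left, pixel ~(230,186)), side blocks below and the end block at the right. The dark angle is at ~(342,178) with its upright leg on the lower edge, and the tube is at ~(354,238). The orange pieces are look-alikes. Next I measure poses from depth.

```bash
cat > h.py <<'E'
import numpy as np,cv2
from rig import calibration
def cloud(c,d):
    k=calibration(c);v,u=np.mgrid[:d.shape[0],:d.shape[1]]
    K=k["mtx"];P=np.stack([(u-K[0,2])/K[0,0]*d,(v-K[1,2])/K[1,1]*d,d],-1)
    return P@k["T"][:3,:3].T+k["T"][:3,3]
def rect(q):
    (c,s,a)=cv2.minAreaRect((q*1000).astype(np.float32)); return np.round(c,1),np.round(s,1),round(a,1)
E
python3 - <<'E'
from h import *
for c,ba,bj in(("top",(318,158,366,196),(180,165,306,219)),("side",(335,230,376,275),(230,145,330,254))):
    z=np.load(c+"0.npz");P=cloud(c,z["d"]);I=z["p"].astype(int)
    sub=lambda b:(P[b[1]:b[3],b[0]:b[2]].reshape(-1,3),I[b[1]:b[3],b[0]:b[2]].reshape(-1,3))
    p,i=sub(ba); print(c,"angle bench z",np.median(p[:,2]))
    m=(p[:,2]>.004)&(np.ptp(i,axis=1)<30)
    print("all",rect(p[m][:,:2]),m.sum()); 
    for lo,hi in((.004,.014),(.04,.06)):
        n=m&(p[:,2]>lo)&(p[:,2]<hi); print(lo,n.sum(),rect(p[n][:,:2]),np.median(p[n],0).round(4))
    p,i=sub(bj); m=(p[:,2]>.007)&(p[:,2]<.017)&(np.ptp(i,axis=1)<40); print("plate",rect(p[m][:,:2]),np.median(p[m][:,2]))
    m=(p[:,2]>.026)&(p[:,2]<.037)&(np.ptp(i,axis=1)<40)
    print("blocks"); n,l=cv2.partition if 0 else (0,0)
    M=np.zeros((bj[3]-bj[1],bj[2]-bj[0]),np.uint8);M.ravel()[m]=1
    n,l,s,_=cv2.connectedComponentsWithStats(M)
    for j in range(1,n):
        if s[j,4]>10:
            q=p[l.ravel()==j]; print(s[j,4],rect(q[:,:2]),q[:,2].mean().round(4))
    m=(p[:,2]>.1); print("high",np.median(p[m],0), rect(p[m][:,:2]))
E
```

```text
top angle bench z -0.0006840691720639835
all (array([ 610.9, -224.3]), array([80.4, 50.7]), 69.8) 414
0.004 259 (array([ 611. , -224.9]), array([79.4, 49.9]), 70.1) [ 0.6181 -0.2277  0.0064]
0.04 99 (array([ 591.5, -217. ]), array([79.2,  9. ]), 69.9) [ 0.5919 -0.2168  0.0478]
plate (array([567.9,  27.2]), array([264.6, 119.6]), 89.5) 0.010603705543999808
blocks
72 (array([567.7,  92.4]), array([35.2, 41.4]), 3.2) 0.0329
59 (array([568. , -88.5]), array([14.6, 29.1]), 89.2) 0.0306
41 (array([530. ,  -8.7]), array([14.7, 17.3]), 1.6) 0.0312
44 (array([529. , -69.7]), array([14.4, 20.4]), 1.0) 0.03
high [0.56631353 0.15322009 0.15610528] (array([525.5, 128.7]), array([168.2, 153.1]), 72.4)
side angle bench z 0.00039662742139112694
all (array([ 256.6, -435.8]), array([914. ,  84.8]), 30.5) 458
0.004 165 (array([ 612.9, -227.1]), array([80.9, 52.2]), 70.2) [ 0.6034 -0.2485  0.0077]
0.04 118 (array([ 593.2, -220.3]), array([80.2,  9.7]), 70.8) [ 0.5907 -0.2219  0.0483]
plate (array([625.2, 110.8]), array([483.2, 244. ]), 72.8) 0.011634650897397125
blocks
89 (array([568.4,  91. ]), array([92.3, 35. ]), 88.2) 0.0316
11 (array([583.1,  52.3]), array([20.8,  7.1]), 86.3) 0.0322
34 (array([531.8, -12.5]), array([19.8, 19.6]), 3.0) 0.0307
51 (array([569.8, -91.6]), array([15.4, 31.5]), 86.8) 0.0307
35 (array([530.9, -72.6]), array([14.6, 23.8]), 6.8) 0.0309
high [0.56315187 0.14483149 0.146982  ] (array([ 250.6, -255.7]), array([1103.7,  125.8]), 49.0)
```

```bash
cat >> h.py <<'E'
from scipy.spatial.transform import Rotation as R
from rig import readout
def to(x,y,z,head,frac=1,tilt=0):
    """row for TCP at x,y,z, tool y heading `head` deg, tool pointing down (tilt: about world axis tool y)"""
    s=readout.read_state();h=np.radians(head);yy=np.array([np.cos(h),np.sin(h),0]);zz=np.array([0,0,-1.])
    T=np.c_[np.cross(yy,zz),yy,zz]; T=R.from_rotvec(np.radians(tilt)*yy).as_matrix()@T
    A=s["tcp_rot"]; d=A.T@(np.array([x,y,z])-s["position"])/.2*frac; r=R.from_matrix(A.T@T).as_rotvec()/np.pi
    print("t",round(s["time_s"],2),"pos",s["position"].round(4),"F",s["force"].round(1),"open",round(s["opening"],3),"g",round(s["grasp_force"],1));print("row",d.round(4),r.round(4))
E
python3 -m pendant '[[-1,-1,0,0,0,0.3,-1],[-1,-1,0,0,0,0.3,-1],[-1,-1,0,0,0,0.3,-1],[-1,-1,0,0,0,0.3,-1],[-1,-1,0,0,0,0.3,-1],[-1,-1,0,0,0,0.3,-1],[-1,-1,0,0,0,0.3,-1],[-1,-1,0,0,0,0.3,-1]]'; python3 -c "
from h import *
to(.592,-.219,.2,-20.1)"
```

```text
time_s: 1.7
position: [0.3075, 0.3549, 0.2926]
tcp_rot: [[-0.347, 0.938, 0.0], [0.938, 0.347, 0.0], [0.0, 0.001, -1.0]]
force: [-0.1, 0.3, 0.3]
opening: 0.993
grasp_force: 0.0
t 1.7 pos [0.3075 0.3549 0.2926] F [-0.1  0.3  0.3] open 0.993 g 0.0
row [-3.1848  0.3392  0.462 ] [ 1.000e-04 -2.000e-04  2.244e-01]
```

```bash
python3 -m pendant '[[-1,0.05,0,0,0,0.22,-1],[-1,0.05,0,0,0,0.22,-1],[-1,0.05,0,0,0,0.22,-1],[-1,0.05,0,0,0,0.22,-1],[-1,0.05,0,0,0,0.22,-1]]' >/dev/null; python3 -c "
from h import *
to(.592,-.219,.2,-20.1,.5)"
```

```text
t 2.2 pos [0.3892 0.1678 0.2927] F [0.5 0.8 0.1] open 1.0 g 0.0
row [-0.7386  0.8032  0.2347] [0.0011 0.     0.0019]
```

```bash
python3 -m pendant '[[-0.85,0.8,0,0,0,0,-1],[-0.85,0.8,0,0,0,0,-1],[-0.85,0.8,0,0,0,0,-1],[-0.85,0.8,0,0,0,0,-1],[-0.85,0.8,0,0,0,0,-1],[-0.85,0.8,0,0,0,0,-1]]' >/dev/null; python3 -c "
from h import *
to(.592,-.219,.15,-20.1)"
```

```text
t 2.8 pos [ 0.4844 -0.0448  0.2926] F [-0.  -0.6 -0.3] open 0.998 g 0.0
row [-0.6434  0.7926  0.7172] [0.0015 0.0002 0.0044]
```

```bash
python3 -m pendant '[[-0.32,0.4,0.2,0,0,0,-1],[-0.643,0.793,0.717,0.0015,0,0.0044,-1],[-0.643,0.793,0.717,0.0015,0,0.0044,-1],[-0.643,0.793,0.717,0.0015,0,0.0044,-1],[-0.643,0.793,0.717,0.0015,0,0.0044,-1],[-0.643,0.793,0.717,0.0015,0,0.0044,-1],[-0.643,0.793,0.717,0.0015,0,0.0044,-1]]' >/dev/null; python3 - <<'E'
from h import *
from rig import capture
p,d=capture("side"); P=cloud("side",d)[225:280,330:380].reshape(-1,3);i=p[225:280,330:380].reshape(-1,3).astype(int)
m=(P[:,2]>.04)&(P[:,2]<.056)&(np.ptp(i,axis=1)<30); print(m.sum(),rect(P[m][:,:2]))
cv2.imwrite("pics/s1.png",cv2.resize(p[150:330,230:450,::-1],(720,589),interpolation=cv2.INTER_CUBIC))
to(.592,-.219,.083,-20.1)
E
```

```text
119 (array([ 539.2, -245.8]), array([171.8,  58.9]), 25.2)
t 3.55 pos [ 0.5884 -0.2131  0.1486] F [ 0.1 -0.1 -0.9] open 1.002 g 0.0
row [-0.0217  0.0292  0.3277] [-0.0022 -0.0003  0.0013]
```

View pics/s1.png

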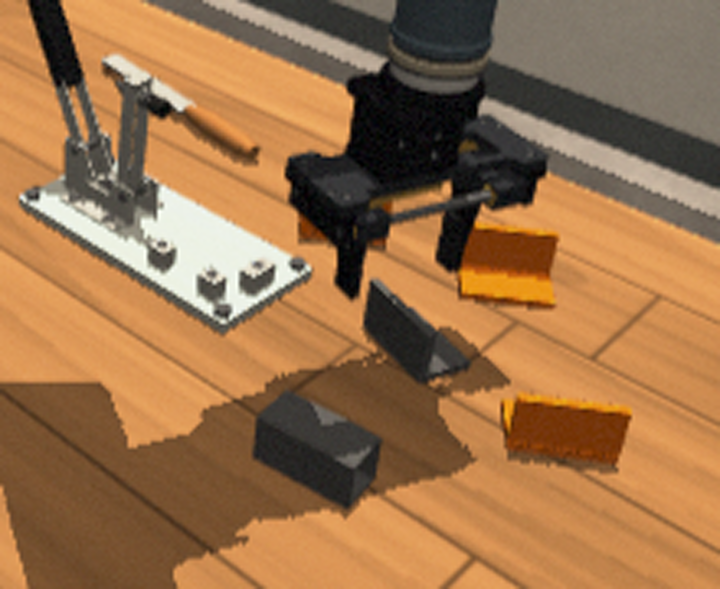

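The open fingers (crop (347,290) and (447,260)) straddle the upright leg, whose edge runs (370,285)–(430,350), so I go down and grip.

```bash
python3 -m pendant '[[0,0.01,0.1,0,0,0,-1],[0,0.01,0.22,0,0,0,-1],[0,0.01,0.32,0,0,0,-1],[0,0.01,0.32,0,0,0,-1]]' >/dev/null; python3 -c "
from h import *
to(.592,-.219,.083,-20.1)"
```

```text
t 3.95 pos [ 0.5889 -0.2127  0.0847] F [-0.8  0.3 -0.3] open 0.999 g 0.0
row [-0.0244  0.0251  0.0081] [-0.0027 -0.0003  0.0015]
```

```bash
python3 -m pendant '[[-0.024,0.025,0.005,-0.0027,0,0,-1],[-0.024,0.025,0.005,-0.0027,0,0,-1],[-0.024,0.025,0.005,-0.0027,0,0,1],[-0.024,0.025,0.005,-0.0027,0,0,1],[-0.024,0.025,0.005,-0.0027,0,0,1],[-0.024,0.025,0.005,-0.0027,0,0,1],[-0.024,0.025,0.005,-0.0027,0,0,1],[-0.024,0.025,0.005,-0.0027,0,0,1]]'; python3 -c "
from h import *
to(.592,-.219,.083,-20.1)"
```

```text
time_s: 4.75
position: [0.5934, -0.2217, 0.0837]
tcp_rot: [[0.341, 0.94, 0.003], [0.94, -0.341, -0.001], [-0.0, 0.004, -1.0]]
force: [0.0, 0.1, -0.2]
opening: 0.54
grasp_force: 0.0
t 4.75 pos [ 0.5934 -0.2217  0.0837] F [ 0.   0.1 -0.2] open 0.54 g 0.0
row [ 0.0104 -0.011   0.0037] [0.0011 0.     0.0007]
```

```bash
python3 -m pendant '[[0,0,0,0,0,0,1],[0,0,0,0,0,0,1],[0,0,0,0,0,0,1],[0,0,0,0,0,0,1],[0,0,0,0,0,0,1],[0,0,0,0,0,0,1],[0,0,0,0,0,0,1],[0,0,0,0,0,0,1]]' |tail -3; python3 -c "
from h import *
to(.592,-.219,.083,-20.1)"
```

```text
force: [-1.1, -0.6, 1.3]
opening: 0.092
grasp_force: 30.0
t 5.55 pos [ 0.5931 -0.2216  0.0838] F [-1.1 -0.6  1.3] open 0.092 g 30.0
row [ 0.0102 -0.0097  0.0038] [ 0.0009 -0.      0.0008]
```

```bash
python3 -m pendant '[[0,0,-0.15,0,0,0,1],[0,0,-0.35,0,0,0,1],[0,0,-0.35,0,0,0,1],[0,0,-0.35,0,0,0,1]]' |tail -2; python3 -c "
from h import *
z=np.load('top0.npz');P=cloud('top',z['d'])[165:219,200:306].reshape(-1,3);m=(P[:,2]>.1)&(P[:,2]<.2)
print('clamp min y',np.sort(P[m][:,1])[:8].round(3),P[m][np.argsort(P[m][:,1])[:8],2].round(3))
to(.549,-.036,.155,-0.6)"
```

```text
opening: 0.089
grasp_force: 30.0
clamp min y [0.028 0.028 0.028 0.028 0.028 0.03  0.031 0.031] [0.143 0.142 0.146 0.145 0.145 0.138 0.142 0.143]
t 5.95 pos [ 0.5932 -0.2216  0.1539] F [-0.4 -0.6 -4.1] open 0.089 g 30.0
row [ 0.7968 -0.5244 -0.0081] [ 0.0014  0.0003 -0.1076]
```

```bash
python3 -m pendant '[[0.25,-0.16,0,0,0,-0.04,1],[0.5,-0.32,0,0,0,-0.08,1],[0.7,-0.45,0,0,0,-0.1076,1],[0.797,-0.524,0,0,0,-0.1076,1],[0.797,-0.524,0,0,0,-0.1076,1],[0.797,-0.524,0,0,0,-0.1076,1],[0.797,-0.524,0,0,0,-0.1076,1]]' |tail -2; python3 - <<'E'
from h import *
from rig import capture
p,d=capture("side")
cv2.imwrite("pics/s2.png",cv2.resize(p[130:290,220:380,::-1],(600,600),interpolation=cv2.INTER_CUBIC))
to(.549,-.036,.155,-0.6)
P=cloud("side",d);i=p.astype(int)
b=np.s_[150:270,240:370];q=P[b].reshape(-1,3);c=i[b].reshape(-1,3)
m=(q[:,2]>.118)&(q[:,2]<.13)&(abs(q[:,0]-.549)<.03)&(abs(q[:,1]+.036)<.06);print(m.sum(),rect(q[m][:,:2]))
m=(q[:,2]>.06)&(q[:,2]<.13)&(abs(q[:,0]-.545)<.007)&(abs(q[:,1]+.036)<.06);print(m.sum(),rect(q[m][:,:2]),np.sort(q[m][:,2])[[3,-3]])
E
```

```text
opening: 0.089
grasp_force: 30.0
t 6.7 pos [ 0.5496 -0.0371  0.1527] F [ 0.2 -1.1 -4.1] open 0.09 g 30.0
row [ 0.0055 -0.0029 -0.0117] [ 0.0011  0.0005 -0.0003]
56 (array([541.1, -50.2]), array([35.7, 38. ]), 55.0)
267 (array([544.9, -35. ]), array([13.5, 82.3]), 0.3) [0.0688027 0.1257848]
```

View pics/s2.png

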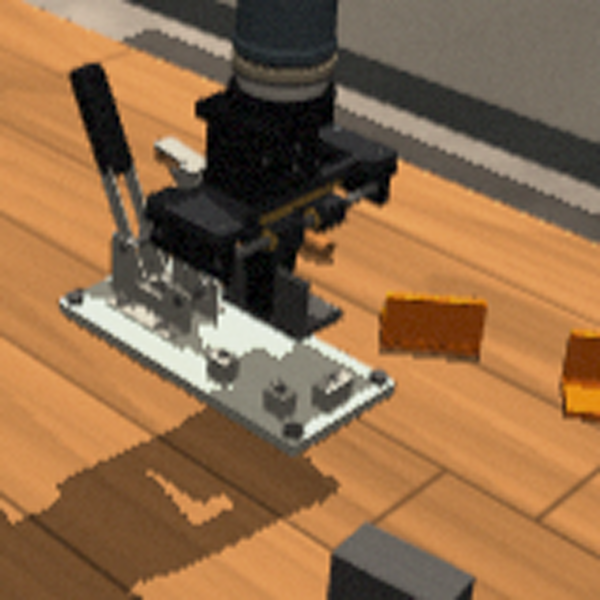

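The angle hangs level over the jig, with its leg at crop ~(290,305), short of both the side blocks and the end block. I lower it.

```bash
python3 -m pendant '[[0,0,0.1,0,0,0,1],[0,0,0.2,0,0,0,1],[0,0,0.25,0,0,0,1],[0,0,0.265,0,0,0,1],[0,0,0.265,0,0,0,1]]' |grep -v rot; python3 -c "
from h import *
to(.549,-.036,.096,-0.6)"
```

```text
time_s: 7.2
position: [0.5494, -0.0367, 0.1001]
force: [-0.0, 0.1, -3.5]
opening: 0.09
grasp_force: 30.0
t 7.2 pos [ 0.5494 -0.0367  0.1001] F [-0.   0.1 -3.5] open 0.09 g 30.0
row [ 0.0037 -0.0022  0.0203] [ 0.001   0.0004 -0.0003]
```

```bash
python3 -m pendant '[[0,0,0.01,0,0,0,1],[0,0,0.018,0,0,0,1],[0,0,0.02,0,0,0,1],[0,0,0.02,0,0,0,1]]' |grep -v rot; python3 -m pendant '[[0,0,0.003,0,0,0,1],[0,0,0.005,0,0,0,1],[0,0,0.005,0,0,0,1]]' |grep -v rot
```

```text
time_s: 7.6
position: [0.5494, -0.036, 0.0967]
force: [0.7, -0.2, -5.0]
opening: 0.091
grasp_force: 30.0
time_s: 7.9
position: [0.5494, -0.0361, 0.0958]
force: [-1.0, 0.1, -1.6]
opening: 0.085
grasp_force: 30.0
```

```bash
python3 -m pendant '[[0,-0.01,0,0,0,0,1],[0,-0.02,0,0,0,0,1],[0,-0.03,0,0,0,0,1],[0,-0.03,0,0,0,0,1]]' |grep -v rot; python3 -m pendant '[[0,-0.006,0,0,0,0,1],[0,-0.01,0,0,0,0,1],[0,-0.01,0,0,0,0,1]]' |grep -v rot
```

```text
time_s: 8.3
position: [0.544, -0.0362, 0.0958]
force: [2.2, 0.1, -0.3]
opening: 0.085
grasp_force: 30.0
time_s: 8.6
position: [0.5437, -0.0362, 0.0958]
force: [5.5, 1.0, -3.5]
opening: 0.091
grasp_force: 30.0
```

```bash
python3 -m pendant '[[0,-0.003,0,0,0,0,1],[0,-0.006,0,0,0,0,1],[0,-0.006,0,0,0,0,1]]' |grep -v rot
```

```text
time_s: 8.9
position: [0.5435, -0.0362, 0.0958]
force: [7.6, 2.4, -5.4]
opening: 0.089
grasp_force: 30.0
```

Side contact is made at TCP x ≈ 0.5435 (x force rising to 7.6 N without motion). Next is the end block.

```bash
python3 -m pendant '[[-0.01,0,0,0,0,0,1],[-0.02,0,0,0,0,0,1],[-0.02,0,0,0,0,0,1]]' |grep -v rot; python3 -m pendant '[[-0.01,0,0,0,0,0,1],[-0.02,0,0,0,0,0,1],[-0.02,0,0,0,0,0,1]]' |grep -v rot;
```

```text
time_s: 9.2
position: [0.5435, -0.0403, 0.0959]
force: [7.0, 3.2, -4.3]
opening: 0.091
grasp_force: 30.0
time_s: 9.5
position: [0.5434, -0.0441, 0.0959]
force: [7.7, 4.1, -4.1]
opening: 0.089
grasp_force: 30.0
```

```bash
python3 -m pendant '[[-0.006,0,0,0,0,0,1],[-0.01,0,0,0,0,0,1],[-0.01,0,0,0,0,0,1]]' |grep -v rot
```

```text
time_s: 9.8
position: [0.5434, -0.0443, 0.0959]
force: [9.1, 10.3, -3.4]
opening: 0.089
grasp_force: 30.0
```

```bash
python3 -m pendant '[[0,0,0,0,0,0,-0.2],[0,0,0,0,0,0,-0.2],[0,0,0,0,0,0,-0.2],[0,0,0,0,0,0,-0.2],[0,0,0,0,0,0,-0.2],[0,0,0,0,0,0,-0.2]]' |grep -v rot; python3 -m pendant '[[0,0,-0.2,0,0,0,-0.2],[0,0,-0.45,0,0,0,-0.2],[0,0,-0.7,0,0,0,-0.2],[0,0,-0.9,0,0,0,-0.2],[0,0,-0.9,0,0,0,-0.2],[0,0,-0.9,0,0,0,-0.2]]' |grep -v rot; python3 - <<'E'
from h import *
from rig import capture,look_for
for c,b in(("top",np.s_[140:250,180:330]),("side",np.s_[130:270,220:360])):
    p,d=capture(c); cv2.imwrite(f"pics/{c}3.png",cv2.resize(p[b][:,:,::-1],None,fx=4,fy=4,interpolation=cv2.INTER_CUBIC))
    q=cloud(c,d)[b].reshape(-1,3);k=p[b].reshape(-1,3).astype(int)
    g=(abs(q[:,0]-.56)<.05)&(abs(q[:,1]+.04)<.065)&(np.ptp(k,axis=1)<40)
    m=g&(q[:,2]>.052)&(q[:,2]<.072);print(c,"leg top",m.sum(),rect(q[m][:,:2]),np.median(q[m][:,2]))
    m=g&(q[:,2]>.016)&(q[:,2]<.026)&(k.mean(1)<90);print("flat",m.sum(),rect(q[m][:,:2]),np.median(q[m][:,2]))
E
```

```text
time_s: 10.4
position: [0.5396, -0.0461, 0.0953]
force: [-0.2, -0.3, 0.7]
opening: 0.543
grasp_force: 0.0
time_s: 11.0
position: [0.5393, -0.0459, 0.2764]
force: [-0.2, 0.2, -0.3]
opening: 0.595
grasp_force: 0.0
top leg top 6 (array([542.4,  -2.3]), array([6. , 2.9]), 0.6) 0.05991053269039204
flat 9 (array([565.4,  -6.8]), array([10.9, 23.6]), 75.7) 0.01788040785384748
side leg top 104 (array([543.4, -41.9]), array([10.9, 80.4]), 1.3) 0.05953509174840299
flat 144 (array([554.5, -57. ]), array([99.5, 74. ]), 82.0) 0.020209525432572595
```

View pics/side3.png

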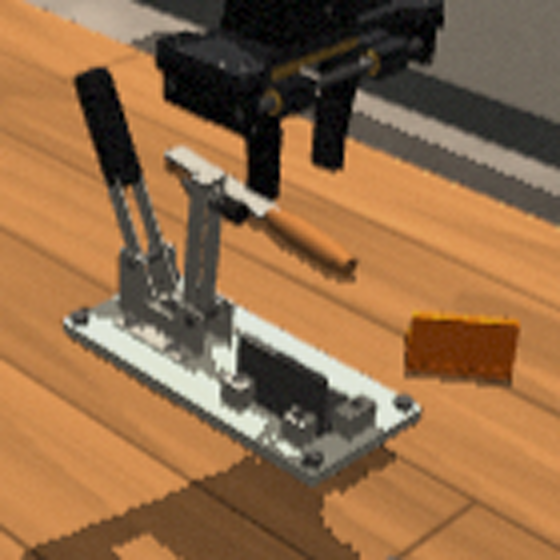

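The angle sits against both side blocks and the end block (leg top at (0.543, -0.042) by the side camera, 60 mm high). Now I close the fingers and go to the work side of the handle.

```bash
python3 -m pendant '[[0.2,0.1,0,0,0,0,1],[0.45,0.155,0,0,0,0,1],[0.7,0.155,0,0,0,0,1],[0.86,0.155,0,0,0,0,1],[0.86,0.155,0,0,0,0,1],[0.86,0.155,0,0,0,0,1],[0.86,0.155,0,0,0,0,1],[0.86,0.155,0,0,0,0,1]]' |grep -v rot; python3 - <<'E'
from h import *
from rig import capture,look_for
to(.570,.130,.236,0)
p,d=capture("side")
o=look_for("handle_grip","side");print(o[:2])
b=np.s_[140:215,232:275];q=cloud("side",d)[b].reshape(-1,3);k=p[b].reshape(-1,3).astype(int)
m=(k.mean(1)<60)&(q[:,2]>.1)&(q[:,2]<.205)&(q[:,1]>.14)&(abs(q[:,0]-.57)<.04);print(m.sum(),q[m].mean(0).round(4),q[m].min(0).round(3),q[m].max(0).round(3))
cv2.imwrite("pics/s4.png",cv2.resize(p[90:250,210:370,::-1],(600,600),interpolation=cv2.INTER_CUBIC))
E
```

```text
time_s: 11.9
position: [0.5721, 0.1244, 0.2746]
force: [0.9, -0.5, 0.4]
opening: 0.023
grasp_force: 0.0
t 11.9 pos [0.5721 0.1244 0.2746] F [ 0.9 -0.5  0.4] open 0.023 g 0.0
row [ 0.0279 -0.0113  0.1931] [ 0.0007  0.0005 -0.004 ]
[{'extent': [239.7, 145.3, 265.0, 204.7], 'conf': 0.9}]
270 [0.5667 0.1645 0.1594] [0.556 0.14  0.108] [0.585 0.193 0.199]
```

View pics/s4.png

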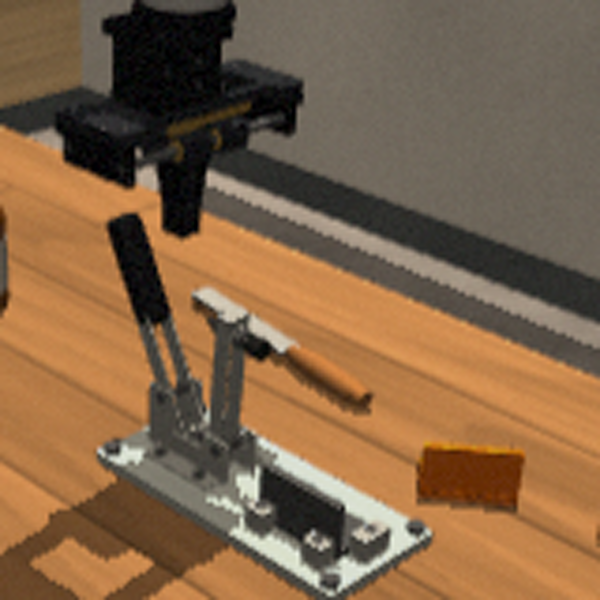

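The closed fingers (crop (180,235)) stand on the work side of the grip (crop (140,270)), above it. I lower them, then press along the arc.

```bash
python3 -m pendant '[[0.028,-0.011,0.08,0,0,-0.004,1],[0.028,-0.011,0.193,0,0,-0.004,1],[0.028,-0.011,0.193,0,0,-0.004,1],[0.028,-0.011,0.193,0,0,-0.004,1]]' |grep -v rot; python3 -c "
from h import *
to(.57,.179,.214,0)"
```

```text
time_s: 12.4
position: [0.5702, 0.1308, 0.2367]
force: [0.6, 0.6, -0.2]
opening: 0.005
grasp_force: 0.0
t 12.4 pos [0.5702 0.1308 0.2367] F [ 0.6  0.6 -0.2] open 0.005 g 0.0
row [ 0.2409 -0.0011  0.1132] [0.0009 0.0004 0.0004]
```

```bash
python3 -m pendant '[[0.05,0,0.015,0,0,0,1],[0.1,0,0.03,0,0,0,1],[0.135,0,0.05,0,0,0,1],[0.172,0,0.066,0,0,0,1],[0.205,0,0.09,0,0,0,1],[0.24,0,0.113,0,0,0,1],[0.24,0,0.113,0,0,0,1]]' |grep -v rot; python3 -c "
from h import *
to(.57,.198,.194,0)
to(.57,.211,.170,0)
to(.57,.2175,.143,0)"
```

```text
time_s: 13.1
position: [0.5693, 0.1806, 0.2129]
force: [0.3, 0.2, 0.0]
opening: 0.009
grasp_force: 0.0
t 13.1 pos [0.5693 0.1806 0.2129] F [0.3 0.2 0. ] open 0.009 g 0.0
row [0.0872 0.0038 0.0945] [0.0004 0.0003 0.0011]
t 13.1 pos [0.5693 0.1806 0.2129] F [0.3 0.2 0. ] open 0.009 g 0.0
row [0.1524 0.0038 0.2144] [0.0004 0.0003 0.0011]
t 13.1 pos [0.5693 0.1806 0.2129] F [0.3 0.2 0. ] open 0.009 g 0.0
row [0.185  0.0038 0.3494] [0.0004 0.0003 0.0011]
```

```bash
python3 -m pendant '[[0.045,0,0.045,0,0,0,1],[0.087,0,0.095,0,0,0,1],[0.12,0,0.155,0,0,0,1],[0.152,0,0.214,0,0,0,1],[0.152,0,0.214,0,0,0,1]]' |grep -v rot; python3 - <<'E'
from h import *
from rig import capture
to(.57,.2175,.143,0)
p,d=capture("side")
cv2.imwrite("pics/s5.png",cv2.resize(p[100:260,210:370,::-1],(600,600),interpolation=cv2.INTER_CUBIC))
E
```

```text
time_s: 13.6
position: [0.5687, 0.2105, 0.1686]
force: [-0.6, 0.7, 0.2]
opening: 0.008
grasp_force: 0.0
t 13.6 pos [0.5687 0.2105 0.1686] F [-0.6  0.7  0.2] open 0.008 g 0.0
row [0.0354 0.0066 0.1281] [-0.0004  0.0006  0.001 ]
```

View pics/s5.png

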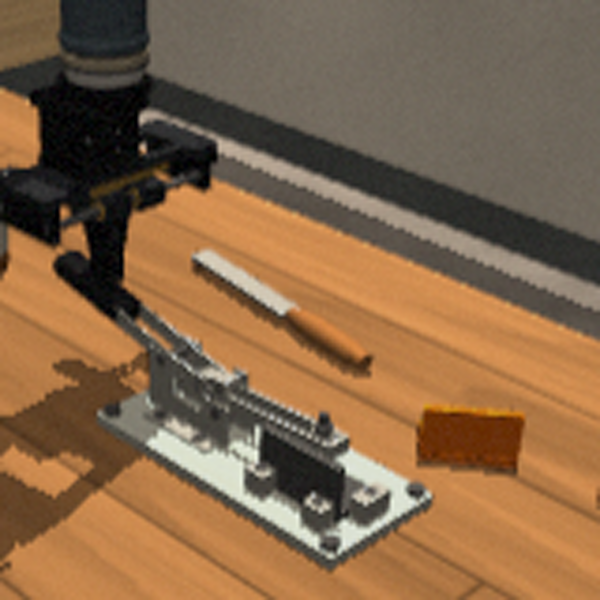

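The handle follows the fingers: its grip is at crop (100,285) and the bar is now over the angle at (325,425). I press on to the stop.

```bash
python3 -m pendant '[[0.012,0,0.04,0,0,0,1],[0.024,0,0.08,0,0,0,1],[0.035,0,0.11,0,0,0,1],[0.035,0,0.128,0,0,0,1],[0.035,0,0.128,0,0,0,1],[0.035,0,0.128,0,0,0,1]]' |grep -v rot
```

```text
time_s: 14.25
position: [0.57, 0.2167, 0.1452]
force: [-0.2, -0.8, 0.2]
opening: 0.009
grasp_force: 0.0
```

```bash
python3 -m pendant '[[0,0,0.01,0,0,0,1],[0,0,0.02,0,0,0,1],[0,0,0.025,0,0,0,1],[0,0,0.025,0,0,0,1]]' |grep -v rot
```

```text
time_s: 14.65
position: [0.5704, 0.2168, 0.143]
force: [-3.6, -0.6, 13.0]
opening: 0.003
grasp_force: 6.5
```

```bash
python3 -m pendant '[[0,0,0.015,0,0,0,1],[0,0,0.03,0,0,0,1],[0,0,0.03,0,0,0,1]]' |grep -v rot; python3 -m pendant '[[0,0,-0.06,0,0,0,1],[0,0,-0.2,0,0,0,1],[0,0,-0.4,0,0,0,1],[0,0,-0.6,0,0,0,1],[0,0,-0.6,0,0,0,1],[0,0,-0.6,0,0,0,1]]' |grep -v rot; python3 - <<'E'
from h import *
from rig import capture
for c,b in(("top",np.s_[140:250,180:330]),("side",np.s_[150:260,215:365])):
    p,d=capture(c); cv2.imwrite(f"pics/{c}6.png",cv2.resize(p[b][:,:,::-1],None,fx=5,fy=5,interpolation=cv2.INTER_CUBIC))
    q=cloud(c,d)[b].reshape(-1,3);k=p[b].reshape(-1,3).astype(int)
    m=(abs(q[:,0]-.57)<.02)&(q[:,1]>.19)&(q[:,1]<.3)&(q[:,2]>.03)&(q[:,2]<.12)&(k.mean(1)<70);print(c,m.sum(),np.polyfit(q[m][:,1],q[m][:,2],1) if m.sum()>9 else 0, q[m].mean(0) if m.any() else 0)
    m=(abs(q[:,0]-.545)<.012)&(abs(q[:,1]+.04)<.06)&(q[:,2]>.045)&(q[:,2]<.064)&(k.mean(1)<80);print(rect(q[m][:,:2]) if m.any() else 0)
E
```

```text
time_s: 14.95
position: [0.5705, 0.2168, 0.1426]
force: [-12.5, -3.1, 43.3]
opening: 0.007
grasp_force: 22.2
time_s: 15.55
position: [0.5702, 0.217, 0.2557]
force: [-1.1, 0.5, -0.7]
opening: 0.003
grasp_force: 0.0
top 31 [-0.1700017   0.10275512] [0.5694163  0.19362648 0.06983829]
(array([546.9, -37.8]), array([17.7, 74.5]), 0.2)
side 146 [0.00458269 0.06702549] [0.56560632 0.22883535 0.06807418]
(array([545.4, -33. ]), array([100.6,  14.9]), 85.4)
```

View pics/side6.png

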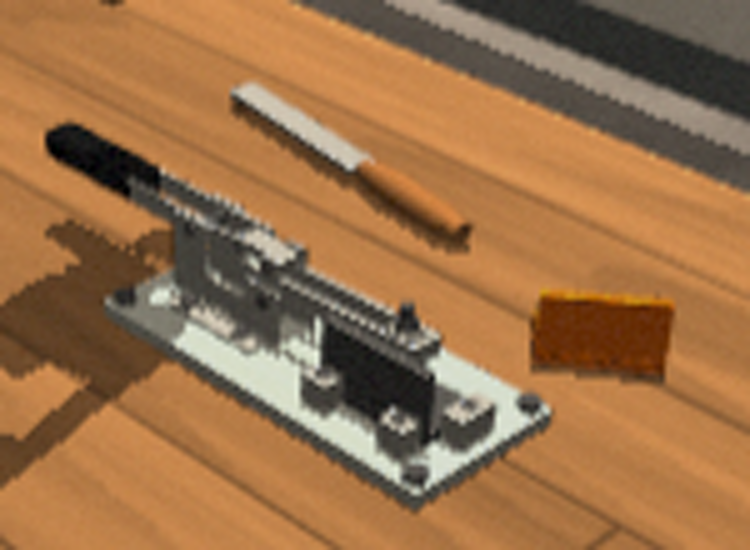

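The handle is level (slope ~0.005, on its stop at 43 N), the pad is down on the flat leg, and the angle is still against its blocks (crop (375,370)). The robot is clear of everything, so I hand in.

```bash
python3 -c "
from rig import bot
print(bot.hand_in())"
```

```text
the job is handed in; nothing more can be done
None
```

The angle is home against the side and end blocks, the clamp is pressed fully down with its pad on the flat leg, the robot is clear of everything, and the job is handed in; no verdict came back.

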